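Change the filter of an inspection light with a locking slider

TASK

Put the amber filter into the inspection light that has the orange thumb tab: press the orange tab down and, keeping it pressed, slide its grip one stop along, to the middle of its three stops, then let go so that the tab springs up and locks there. Leave the slider of the other light, with the blue tab, where it is.

Things in the scene. Friction and masses are not known exactly. Their poses are not given: they have to be found in the camera images.
- orange_pad (a point): centre of the top face of the orange thumb tab, a ribbed flat pad 28 x 28 mm, 8 mm thick, on a slider grip (black block 40 x 38 mm, its top 20 mm below the pad's). At rest 66 mm above the table. z up; the grip slides level along -x of this frame (roughly towards the robot). A fixed comb, 47 mm high, stands 27 mm off on the +y side; a 46 mm high hood 36 mm off on the +x side.
- orange_slide (a joint): orange-tab slider, m, growing along -x of the pad's frame: 0 first stop (starts here, white window in the hood), 0.036 middle (amber), 0.072 last (dark). Locked at each stop, with 5 mm of play either way, unless its tab is pressed; then it slides with 1 N of friction and stays where left. A fingertip pressing on the pad drags it along without slipping.
- orange_tab (a joint): how far the orange tab is pressed straight down, m: 0 up, 0.010 on its end stop; beyond about 0.0045 the slider is free. Its spring takes 3 N at first, 8 N at the end. Let go between stops, it stays about 0.0045 down, caught under the comb; let go at a stop, it springs up to 0 and locks.
- blue_slide (a joint): the same travel, m, of the slider with the blue tab: 0 at its first stop, where it starts and must stay. The two lights are alike but for the tab's colour: fixed grey boxes 236 mm long, 96 mm wide, 30 mm high, side by side, lengthwise away from the robot, grip at the near half, black hood with a round window at the far half.

How it is judged:
On the way:
1. the orange tab is pressed down with its slider still at the first stop (value of joint orange_tab above 0.003 m and value of joint orange_slide below 0.012 m).
At the end, for the whole second after the job is handed in: The orange-tab slider is locked at its middle stop (0.036 m, within 8 mm) with its tab up again (pressed less than 2 mm), and the blue-tab slider is still at its first stop (0, within 8 mm) (value of joint orange_slide between 0.028 and 0.044 m and value of joint orange_tab below 0.002 m and value of joint blue_slide between -0.008 and 0.008 m); the robot touches nothing.
It fails at once if the blue-tab slider is moved off its first stop (value of joint blue_slide above 0.012 m).
It also fails if it takes over 29 s, if anything falls off the work surface, if the arm or the gripper's body presses on something with over 40 N, if the wrist force passes 120 N, or if a joint passes its speed limit or range.

ROBOT

A 6-joint arm with a two-finger parallel gripper is mounted at the origin on a cart in front of the work surface, level with it; the furniture and walls round the work are solid. World frame = base frame: x ahead of the robot, y to its left, z up, the work surface at z = 0. Lengths are in m, angles in rad, forces in N, time in s.
With the tool pointing down it reaches from about 0.35 to 0.775 m from the base axis. Payload 5.5 kg.
Tool frame: the origin (TCP) lies midway between the tips of the shut fingers; the grasp point (between the pads) lies 19 mm behind it; z points along the fingers, x is the direction in which the jaws open and shut, and the axes are right-handed (so a half turn about z gives the same grasp; the last joint's range is limited). The gripper opens to 85 mm and grips with 20 to 120 N. Pads are 22 mm wide; open, the fingers measure 114 mm over their backs; the gripper's body (76 mm by 85 mm) begins 54 mm behind the grasp point. The pads swing forward as they close: fully open they stand 13 mm farther back than shut.
Start: joints at [1.013, 0.313, 0.046, 1.304, 0, 1.431], TCP at [0.233, 0.526, 0.231] pointing down, gripper open.
Joint ranges: [-2.76, 2.76], [-0.86, 1.69], [-1.03, 1.26], [-2.2, 2.34], [-1.47, 1.5], [-3.14, 3.14]. Speed limits (rad/s): [2.57, 2.57, 3.14, 3.14, 3.14, 3.14].

INTERFACE

Orientations are given as a unit quaternion [w, x, y, z].
In Python, from workcell import env gives the robot as it stands. The module is installed in compiled form; this text tells all that it offers.
- The arm moves only by the tool apply_moves, never from a script. Its argument "moves" is a list of rows, each a list of 3 entries, a list of its own where there are three numbers: the shift along the tool's x, y, z in cm, then the turn about the tool's z in degrees, then the opening, from 0 (shut) to 1 (fully open). In form: [[[x, y, z], yaw, gripper], ...]. A call has exactly 10 rows; each row is the pose to reach, as a shift and turn from the pose commanded when the call began, along the tool's axes at that moment; what a row does not reach only later rows make up. A row lasts 1/8 s, in which the tool goes at most 62.5 mm and 10.7 degrees, less where a joint would pass 70% of its speed; a pose out of reach is approached as far as the arm can. A call with a gripper value outside its range is refused whole. The fingers move at their own pace and stop on an object; "squeeze" is the grip in N (left out, the last holds). Time passes only in rows, so rows that repeat a pose let the fingers close, or fill a call up. It gives the time, the measured TCP pose, the force and the opening at its end, in the units of the state.
- env.get_state(): the state, without advancing time (a new reading comes with each control period).
- env.read_camera(name): name is "side" or "top" or "wrist"; returns a dict with "pixels" (480x640x3 uint8, red, green, blue), "fov_y" (degrees; the focal length in pixels is half the picture's height over the tangent of half this angle, whatever the lens; pixels are square), "cx", "cy" (the principal point, pixels), "dist" ([k1, k2, p1, p2, k3] as OpenCV has them; the pictures are not rectified), "world_from_camera" (4x4, takes a point from camera to world coordinates); the wrist camera has in their place "hand_eye" (4x4, takes a point from camera to tool coordinates, whose origin is the TCP and whose axes are the tool frame's). Camera axes: x right, y down, z forward; pixel columns grow to the right and rows downward; lengths in m; the calibration is good to about 2 mm. A picture is of the moment at which its call begins: read the wrist's pose just before it. There is no depth.
- env.hand_in(): hands the job in, once; it reports no verdict.
The state is a dict: "clock": time; "joint_pos": joint angles; "qvel": joint speeds; "tau": joint torques, N m; "tcp_pos": TCP position; "orientation": TCP orientation; "wrist_force": force on the tool from outside, world axes, zero at the start; "ft_torque": the same for the moment, N m; "finger_gap": finger opening in m.
Only numpy, scipy, OpenCV 4.12 (cv2) and the standard library are available. Lean on these libraries where they do the work, as an engineer would, in place of code of your own. Each camera call takes 0.05 s, during which the arm holds its last target.

## Working session

There is one attempt and no reset: what is moved stays moved. The work goes in short steps, Python scripts to look and compute and a tool call to move; the robot and the scene stay as the last step left them, time stands still between calls to the robot, and variables do not carry over. Pictures are saved under pics/ and viewed, and the job is handed in when it is done.

Besides the shell and the picture viewer there is one more tool, called by a JSON object that holds its "method" and its "body", one argument or row to a line. apply_moves: Moves the arm, as the interface text tells. Its arguments: {"type":"object","properties":{"moves":{"type":"array","items":{"type":"array"}},"squeeze":{"type":"number"}},"required":["moves"]}

```bash
mkdir -p pics; python3 - <<'E'
from workcell import env
import cv2
s=env.get_state()
for k,v in s.items(): print(k,v)
for n in ["side","top","wrist"]:
    c=env.read_camera(n); cv2.imwrite(f"pics/{n}0.png",c["pixels"][:,:,::-1])
    print(n,{k:v for k,v in c.items() if k!="pixels"})
E
```

```text
clock 0.0
joint_pos [1.01344248e+00 3.13969702e-01 4.49753048e-02 1.30357733e+00
 5.68930238e-06 1.43121010e+00]
qvel [ 0.00063373 -0.00038663  0.0010387   0.00184952  0.00130112  0.00041663]
tau [-1.09335793e-03 -4.80625927e+01  2.98531705e+01  1.94050977e-02
 -1.72284194e-04  4.79162352e-06]
tcp_pos [0.23302113 0.5251175  0.23042482]
orientation [ 3.73061008e-04  8.38367453e-01  5.45104785e-01 -8.05511429e-04]
wrist_force [ 0.28404202 -0.14471344  0.02783884]
ft_torque [ 0.03008588 -0.00570548  0.02266738]
finger_gap 0.08527060856542389
side {'fov_y': 46.9403720594215, 'cx': 312.7983179787013, 'cy': 246.23947497194757, 'dist': array([-0.16625029,  0.        ,  0.        ,  0.        ,  0.        ]), 'world_from_camera': array([[ 0.97451296, -0.1098738 ,  0.1955818 ,  0.36104855],
       [-0.22400923, -0.42992085,  0.87463589, -0.75383207],
       [-0.01201488, -0.89615613, -0.44357618,  0.45747797],
       [ 0.        ,  0.        ,  0.        ,  1.        ]])}
top {'fov_y': 46.27598366615038, 'cx': 317.44156952668396, 'cy': 238.28044610262452, 'dist': array([-0.1429663,  0.       ,  0.       ,  0.       ,  0.       ]), 'world_from_camera': array([[-0.00559781, -0.99581311,  0.09124092,  0.44932845],
       [-0.99991769,  0.00452069, -0.01200762, -0.0381281 ],
       [ 0.01154488, -0.09130062, -0.99575645,  0.93315985],
       [ 0.        ,  0.        ,  0.        ,  1.        ]])}
wrist {'fov_y': 60.914791295774044, 'cx': 321.23905187854854, 'cy': 241.68732954567872, 'dist': array([-0.06584401,  0.        ,  0.        ,  0.        ,  0.        ]), 'hand_eye': array([[ 9.99999642e-01,  7.64498330e-04,  3.62361754e-04,
        -5.90570777e-04],
       [-8.32305636e-04,  9.65804758e-01,  2.59269120e-01,
        -6.50758766e-02],
       [-1.51759897e-04, -2.59269329e-01,  9.65805049e-01,
        -1.43300812e-01],
       [ 0.00000000e+00,  0.00000000e+00,  0.00000000e+00,
         1.00000000e+00]])}
```

View pics/top0.png

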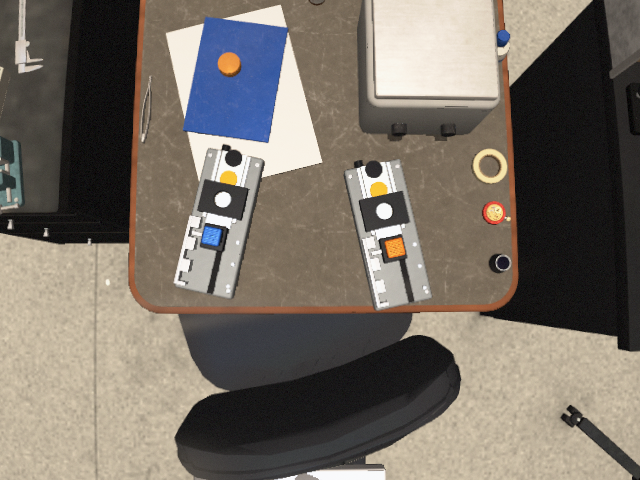

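View pics/side0.png

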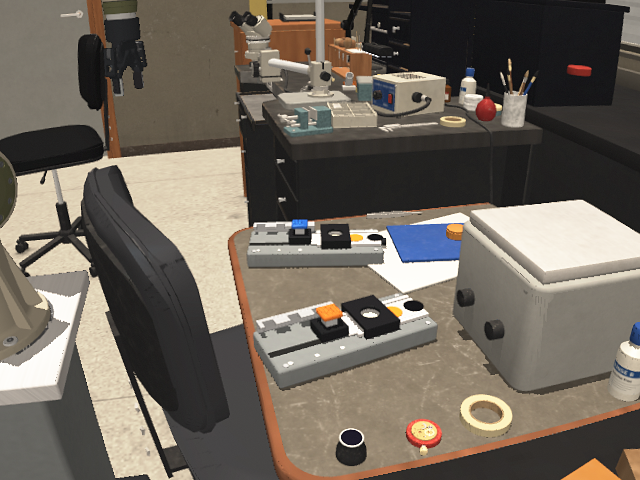

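```bash
cat > h.py <<'E'
import numpy as np,cv2
def K(c):
    f=240/np.tan(np.radians(c["fov_y"]/2)); return np.array([[f,0,c["cx"]],[0,f,c["cy"]],[0,0,1.]])
def ray(c,uv,T=None):
    T=c["world_from_camera"] if T is None else T
    p=cv2.undistortPoints(np.array([[uv]],float),K(c),c["dist"])[0,0]
    d=T[:3,:3]@[p[0],p[1],1]; return T[:3,3],d/np.linalg.norm(d)
def onz(c,uv,z,T=None):
    o,d=ray(c,uv,T); return o+d*(z-o[2])/d[2]
def tri(r1,r2):
    (a,d),(b,e)=r1,r2
    s=np.linalg.lstsq(np.c_[d,-e],b-a,rcond=None)[0]
    p,q=a+s[0]*d,b+s[1]*e; return (p+q)/2,np.linalg.norm(p-q)
def blobs(img,lo,hi,amin=60):
    h=cv2.cvtColor(img,cv2.COLOR_RGB2HSV); m=cv2.inRange(h,np.array(lo),np.array(hi))
    n,l,st,ce=cv2.connectedComponentsWithStats(m)
    return [(i,st[i],ce[i],(l==i).astype(np.uint8)) for i in range(1,n) if st[i][4]>=amin]
E
python3 - <<'E'
from workcell import env
import cv2
from h import *
t=env.read_camera("top");s=env.read_camera("side")
for n,c in (("top",t),("side",s)):
    for i,st,ce,m in blobs(c["pixels"],(5,150,120),(20,255,255)): 
        print(n,st,ce, onz(c,ce,.066), cv2.minAreaRect(cv2.findContours(m,0,2)[0][0]))
# chair: visible features
for a,b in [((445,345),(165,190)),((178,440),(90,172))]:
    print(tri(ray(t,a),ray(s,b)))
for z in (0,.2,.3,.4,.5):
    print(z,onz(t,(460,380),z),onz(t,(178,440),z),onz(t,(445,340),z))
for n,c in (("top",t),("side",s)):
    im=c["pixels"][:,:,::-1]
    x,y,w,h=(330,140,120,180) if n=="top" else (240,270,210,125)
    cv2.imwrite(f"pics/{n}crop.png",cv2.resize(im[y:y+h,x:x+w],None,fx=3.3,fy=3.3,interpolation=cv2.INTER_CUBIC))
E
```

```text
top [ 129    0   16  296 1451] [135.13163336 150.35492764] [0.67123148 0.24203545 0.066     ] ((135.92037963867188, 147.43492126464844), (10.392047882080078, 295.1453857421875), 1.210294246673584)
top [498   0   6  30 127] [500.56692913  14.02362205] [ 0.90763708 -0.35995056  0.066     ] ((500.5758972167969, 14.410346031188965), (29.148963928222656, 4.4014105796813965), 85.2363510131836)
top [218  53  23  22 382] [228.57068063  63.44240838] [0.81443553 0.09408874 0.066     ] ((228.50003051757812, 63.50000762939453), (21.21320343017578, 21.21320343017578), 45.0)
top [ 379   56  139  256 1801] [487.77068295 228.72626319] [ 0.54272295 -0.31780446  0.066     ] ((492.3774719238281, 208.13827514648438), (112.19097137451172, 284.8739013671875), 26.288259506225586)
top [385 237  20  21 322] [394.61180124 247.36645963] [ 0.51405343 -0.16851271  0.066     ] ((394.5705871582031, 247.317626953125), (18.2221622467041, 17.89676284790039), 77.47119140625)
top [304 307  72   6 285] [342.92280702 309.97894737] [ 0.41791635 -0.0871431   0.066     ] ((339.5, 309.5), (5.0, 71.0), 90.0)
side [ 92   0  13
[... 1565 characters left out ...]
 0.25840433]), np.float64(0.052751673423367965))
(array([0.21918281, 0.13948763, 0.17879834]), np.float64(0.05595043198257199))
0 [ 0.29657312 -0.28565951  0.        ] [0.20021158 0.18358334 0.        ] [ 0.36370629 -0.26093979  0.        ]
0.2 [ 0.32931249 -0.23260721  0.2       ] [0.25360369 0.13606491 0.2       ] [ 0.38205731 -0.21318555  0.2       ]
0.3 [ 0.34568218 -0.20608105  0.3       ] [0.28029975 0.1123057  0.3       ] [ 0.39123281 -0.18930843  0.3       ]
0.4 [ 0.36205186 -0.1795549   0.4       ] [0.3069958  0.08854649 0.4       ] [ 0.40040832 -0.16543131  0.4       ]
0.5 [ 0.37842155 -0.15302874  0.5       ] [0.33369186 0.06478727 0.5       ] [ 0.40958383 -0.14155419  0.5       ]
```

View pics/wrist0.png

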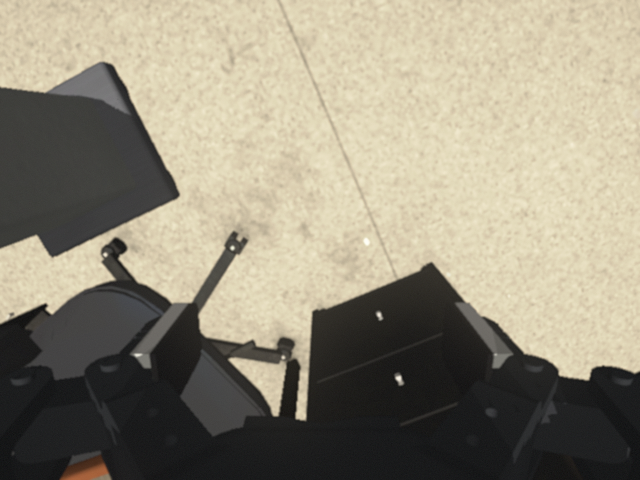

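View pics/topcrop.png

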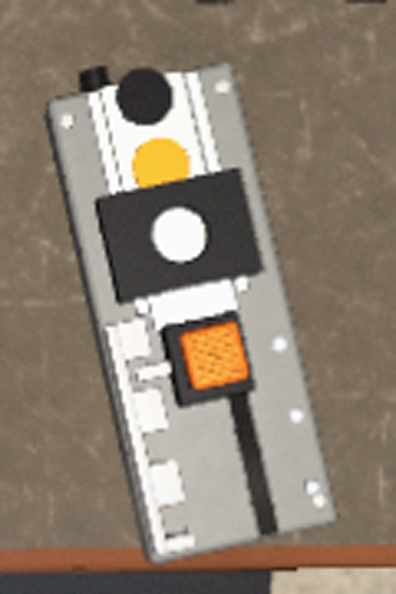

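View pics/sidecrop.png

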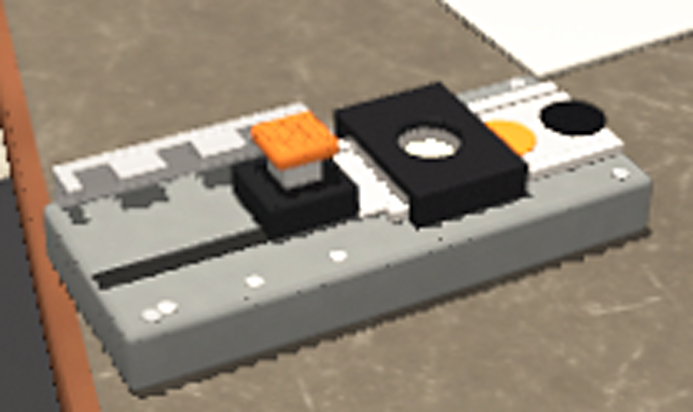

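```bash
python3 - <<'E'
from workcell import env
import cv2
from h import *
t=env.read_camera("top");s=env.read_camera("side")
def proj(c,p):
    T=np.linalg.inv(c["world_from_camera"]); return cv2.projectPoints(np.array([p],float),cv2.Rodrigues(T[:3,:3])[0],T[:3,3],K(c),c["dist"])[0][0,0].round()
for uv in [(445,345),(460,380),(320,395),(180,440)]:
    print(uv,[(z,onz(t,uv,z)[:2].round(3),proj(s,onz(t,uv,z))) for z in (-.1,0,.05,.1,.15,.2,.25,.3)])
o=(np.array([[50,103],[155,560],[232,65],[337,520]])/3.3+[330,140])
P=[onz(t,u,.03) for u in o]; print(np.round(P,4))
for a,b in((0,1),(2,3)):
    d=P[b]-P[a];print(np.linalg.norm(d),d/np.linalg.norm(d),np.degrees(np.arctan2(d[1],d[0])))
im=s["pixels"][100:480,0:260,::-1]; cv2.imwrite("pics/chair.png",cv2.resize(cv2.convertScaleAbs(im,alpha=2,beta=20),None,fx=1.5,fy=1.5))
E
```

```text
(445, 345) [(-0.1, array([ 0.345, -0.285]), array([221., 489.])), (0, array([ 0.355, -0.261]), array([218., 416.])), (0.05, array([ 0.36 , -0.249]), array([218., 376.])), (0.1, array([ 0.365, -0.237]), array([217., 334.])), (0.15, array([ 0.37 , -0.225]), array([216., 289.])), (0.2, array([ 0.376, -0.213]), array([216., 243.])), (0.25, array([ 0.381, -0.201]), array([216., 195.])), (0.3, array([ 0.386, -0.189]), array([216., 146.]))]
(460, 380) [(-0.1, array([ 0.28 , -0.312]), array([168., 515.])), (0, array([ 0.297, -0.286]), array([168., 438.])), (0.05, array([ 0.305, -0.272]), array([169., 396.])), (0.1, array([ 0.313, -0.259]), array([170., 352.])), (0.15, array([ 0.321, -0.246]), array([171., 305.])), (0.2, array([ 0.329, -0.233]), array([173., 256.])), (0.25, array([ 0.337, -0.219]), array([175., 206.])), (0.3, array([ 0.346, -0.206]), array([177., 154.]))]
(320, 395) [(-0.1, array([ 0.257, -0.054]), array([152., 381.])), (0, array([ 0.276, -0.052]), array([154., 326.])), (0.05, array([ 0.285, -0.051]), array([155., 296.])), (0.1, array([ 0.294, -0.051]), array([156., 264.])), 
[... 195 characters left out ...]
ay([166., 120.]))]
(180, 440) [(-0.1, array([0.174, 0.204]), array([112., 302.])), (0, array([0.2 , 0.18]), array([116., 260.])), (0.05, array([0.214, 0.169]), array([118., 238.])), (0.1, array([0.227, 0.157]), array([120., 213.])), (0.15, array([0.24 , 0.145]), array([123., 188.])), (0.2, array([0.254, 0.133]), array([126., 160.])), (0.25, array([0.267, 0.122]), array([130., 131.])), (0.3, array([0.28, 0.11]), array([134., 100.]))]
[[ 0.6422 -0.095   0.03  ]
 [ 0.4166 -0.1439  0.03  ]
 [ 0.6616 -0.1864  0.03  ]
 [ 0.4351 -0.2338  0.03  ]]
0.23082851455085124 [-0.97732703 -0.21173538  0.        ] -167.7759308041983
0.23142301720002853 [-0.97881528 -0.20474533  0.        ] -168.18540842286643
```

View pics/chair.png

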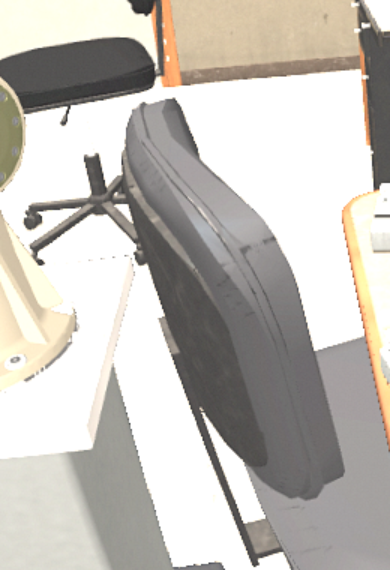

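{"method": "apply_moves", "body": {
  "moves": [
    [[0,0,-4],0,0],
    [[-2,4,-8],7,0],
    [[-4,8,-10],14,0],
    [[-6.5,12.5,-10],21,0],
    [[-9,17,-10],28,0],
    [[-11.5,21.5,-10],35,0],
    [[-14,26,-10],42,0],
    [[-16.3,31,-10],48,0],
    [[-16.3,31,-10],54,0],
    [[-16.3,31,-10],54,0]
  ]
}}

```text
clock: 1.6
tcp_pos: [0.4509, 0.2501, 0.3312]
orientation: [-0.0, 0.994, 0.105, -0.0]
wrist_force: [0.5, 0.1, -0.6]
finger_gap: 0.0001
```

{"method": "apply_moves", "body": {
  "moves": [
    [[-0.3,5,0],0,0],
    [[-0.6,10,0],0,0],
    [[-1,15.5,0],0,0],
    [[-1.3,21,0],0,0],
    [[-1.6,26.5,0],0,0],
    [[-2,32,0],0,0],
    [[-2.3,37,3],0,0],
    [[-2.6,42.2,6],0,0],
    [[-2.6,42.2,11],0,0],
    [[-2.6,42.2,15],0,0]
  ]
}}

```text
clock: 2.85
tcp_pos: [0.513, -0.1671, 0.1794]
orientation: [-0.0, 0.994, 0.106, -0.0]
wrist_force: [-0.3, 0.6, 0.0]
finger_gap: -0.0
```

```bash
cat > look.py <<'E'
from workcell import env
import cv2,sys
from h import *
from scipy.spatial.transform import Rotation as R
tag=sys.argv[1]
s=env.get_state(); w=env.read_camera("wrist"); sd=env.read_camera("side"); t=env.read_camera("top")
T=np.eye(4); q=s["orientation"]; T[:3,:3]=R.from_quat([q[1],q[2],q[3],q[0]]).as_matrix(); T[:3,3]=s["tcp_pos"]
Tw=T@w["hand_eye"]
print(s["clock"],s["tcp_pos"],s["orientation"],s["wrist_force"])
for n,c in (("wrist",w),("side",sd),("top",t)):
    cv2.imwrite(f"pics/{n}_{tag}.png",c["pixels"][:,:,::-1])
    for i,st,ce,m in blobs(c["pixels"],(5,150,90),(20,255,255)):
        cand=onz(c,ce,.066,Tw if n=="wrist" else None)
        if np.hypot(*(cand[:2]-[.50,-.17]))<.08: print(n,st,ce,cand, "tool:",T[:3,:3].T@(cand-T[:3,3]),cv2.minAreaRect(cv2.findContours(m,0,2)[0][0]))
E
python3 look.py a
```

```text
2.85 [ 0.51295713 -0.16712133  0.17937793] [-3.31672269e-04  9.94350417e-01  1.06146198e-01 -3.50909363e-04] [-0.29864986  0.60148269  0.04996719]
wrist [ 299  217   43   42 1751] [319.70017133 237.40434038] [ 0.51220297 -0.16845589  0.066     ] tool: [-0.00094774  0.00122851  0.11337767] ((320.0, 237.5), (41.0, 42.0), 90.0)
side [316 304  27  17 303] [328.99339934 312.20792079] [ 0.51096249 -0.17379755  0.066     ] tool: [-0.00328786  0.00618795  0.1133755 ] ((329.0588684082031, 312.2353210449219), (15.037208557128906, 24.253562927246094), 75.96376037597656)
top [385 240  16  18 172] [391.20930233 249.        ] [ 0.51153631 -0.16314318  0.066     ] tool: [-0.00047791 -0.0041052   0.11338129] ((391.60003662109375, 248.30001831054688), (18.024980545043945, 11.70042610168457), 71.56504821777344)
```

View pics/wrist_a.png

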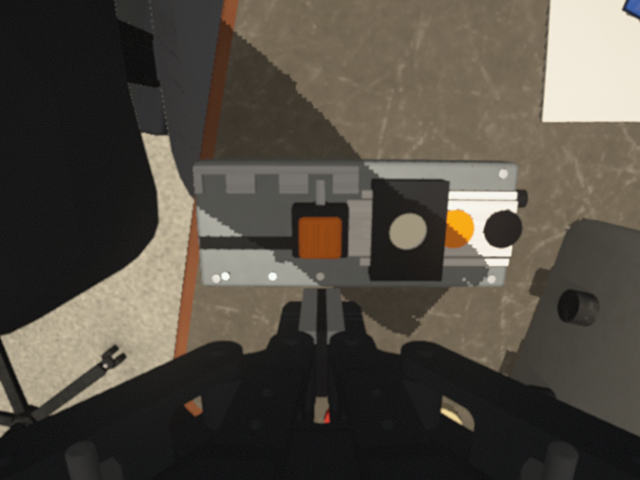

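View pics/side_a.png

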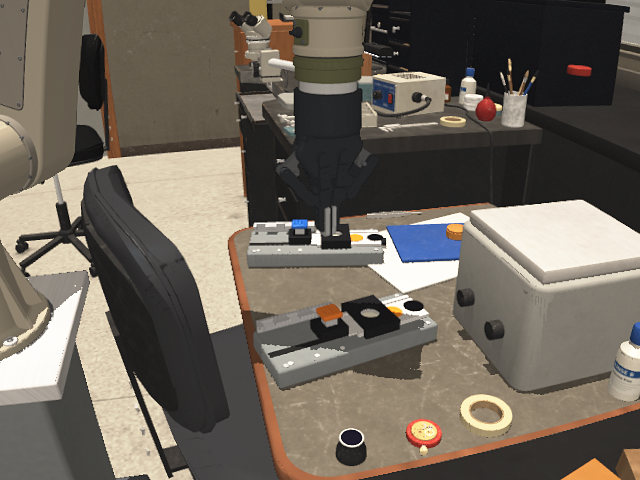

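{"method": "apply_moves", "body": {
  "moves": [
    [[-0.1,0.1,4],0,0],
    [[-0.1,0.1,7.5],0,0],
    [[-0.1,0.1,10],0,0],
    [[-0.1,0.1,10.8],0,0],
    [[-0.1,0.1,11.2],0,0],
    [[-0.1,0.1,11.5],0,0],
    [[-0.1,0.1,11.7],0,0],
    [[-0.1,0.1,11.9],0,0],
    [[-0.1,0.1,11.9],0,0],
    [[-0.1,0.1,11.9],0,0]
  ]
}}

```text
clock: 4.25
tcp_pos: [0.5132, -0.1688, 0.0628]
orientation: [0.0, 0.994, 0.105, 0.001]
wrist_force: [0.8, -0.7, 4.6]
finger_gap: -0.0003
```

{"method": "apply_moves", "body": {
  "moves": [
    [[0,0,0.15],0,0],
    [[0,0,0.3],0,0],
    [[0,0,0.45],0,0],
    [[0,0,0.45],0,0],
    [[0,0,0.45],0,0],
    [[0,0,0.45],0,0],
    [[0,0,0.45],0,0],
    [[0,0,0.45],0,0],
    [[0,0,0.45],0,0],
    [[0,0,0.45],0,0]
  ]
}}

```text
clock: 5.5
tcp_pos: [0.513, -0.1689, 0.0582]
orientation: [0.0, 0.994, 0.105, 0.0]
wrist_force: [-0.0, -0.0, 8.0]
finger_gap: -0.0001
```

```bash
python3 look.py b
```

```text
5.5 [ 0.51297749 -0.16886272  0.05821025] [3.70052771e-04 9.94473456e-01 1.04986508e-01 4.91045137e-04] [-4.77307782e-02 -2.90957483e-03  7.99301945e+00]
wrist [ 281  271   75   35 1746] [317.0532646  283.85337915] [ 0.50883864 -0.15649245  0.066     ] tool: [-0.00145753 -0.01295527 -0.00780194] ((318.24688720703125, 286.43768310546875), (33.657955169677734, 74.25724792480469), 87.1375961303711)
wrist [114 295  17  91 856] [121.91588785 349.76051402] [ 0.44215375 -0.19829334  0.066     ] tool: [-0.07540093  0.01399951 -0.00784579] ((123.95075988769531, 340.38616943359375), (15.143315315246582, 90.19425201416016), 3.1798300743103027)
side [316 312  26  15 209] [327.75119617 319.36363636] [ 0.50534026 -0.18937416  0.066     ] tool: [-0.01174491  0.01847106 -0.00778482] ((328.0945739746094, 319.9324035644531), (25.810640335083008, 13.31631851196289), 9.462322235107422)
```

View pics/wrist_b.png

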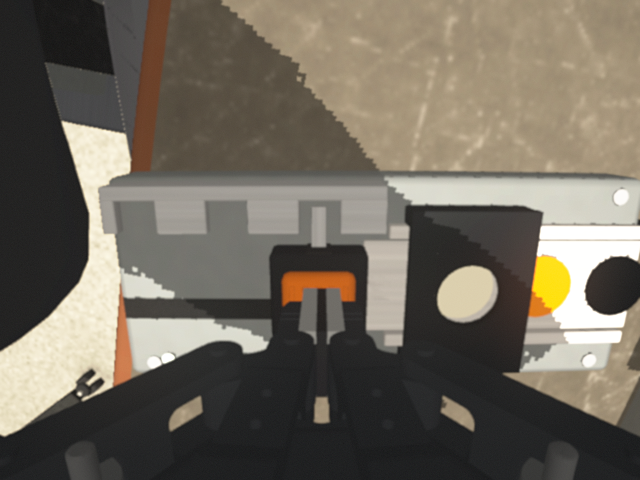

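Fingertips sit centred on the orange tab (wrist ~(320,290)), and the tab is pressed at about 8 N. Now I slide it.

{"method": "apply_moves", "body": {
  "moves": [
    [[-0.3,0,0],0,0],
    [[-0.8,0,0],0,0],
    [[-1.3,0,0],0,0],
    [[-1.8,0,0],0,0],
    [[-2.3,0,0],0,0],
    [[-2.8,0,0],0,0],
    [[-3.3,0,0],0,0],
    [[-3.6,0,0],0,0],
    [[-3.6,0,0],0,0],
    [[-3.6,0,0],0,0]
  ]
}}

```text
clock: 6.9
tcp_pos: [0.4774, -0.1764, 0.0581]
orientation: [0.0, 0.994, 0.105, 0.0]
wrist_force: [0.3, 0.2, 7.7]
finger_gap: -0.0004
```

```bash
python3 look.py c
```

```text
6.9 [ 0.47744514 -0.17642135  0.05812771] [4.37893735e-04 9.94479487e-01 1.04930128e-01 1.61990482e-04] [0.30739153 0.19882062 7.74884814]
wrist [ 179  258   21   98 1177] [190.46474087 313.50212404] [ 0.43064997 -0.18504504  0.066     ] tool: [-0.04756268 -0.00132532 -0.00788445] ((192.6988525390625, 307.3085632324219), (16.64164161682129, 98.12532806396484), 7.4314093589782715)
wrist [522 264  48  53 604] [534.81622517 299.05794702] [ 0.55222717 -0.1534868   0.066     ] tool: [ 0.07792357 -0.00681526 -0.00786052] ((542.6708374023438, 288.96343994140625), (34.432613372802734, 62.230140686035156), 24.77513885498047)
wrist [ 281  271   75   36 1743] [316.6919105  283.83935743] [ 0.47318056 -0.16403969  0.066     ] tool: [-0.00158479 -0.01299191 -0.00788442] ((318.0862731933594, 286.2081298828125), (34.48356628417969, 74.66690826416016), 85.91438293457031)
side [291 319  26  15 215] [302.42325581 326.59534884] [ 0.47096641 -0.1973131   0.066     ] tool: [-0.0106944   0.01908669 -0.00785748] ((303.5, 326.0), (14.0, 25.0), 90.0)
top [384 206   9  13  67] [388.43283582 212.86567164] [ 0.56818135 -0.15980141  0.066     ] tool: [ 0.09220855  0.00268996 -0.00784862] ((388.800048828125, 212.9000244140625), (5.81377649307251, 13.416406631469727), 26.56505012512207)
```

View pics/wrist_c.png

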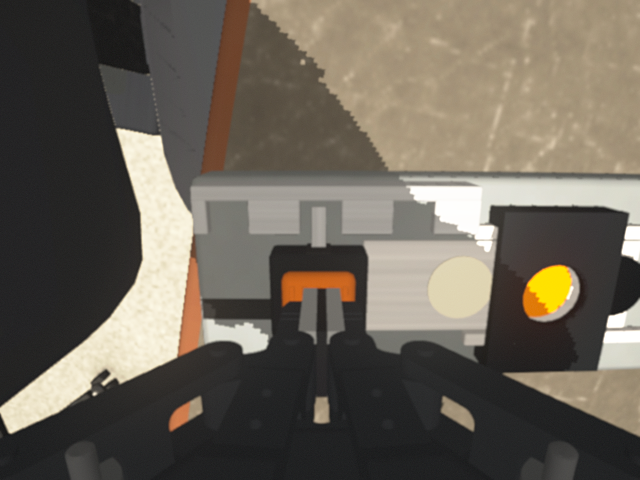

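The tab moved along with the tip by about 36 mm. Its peg is centred in the middle comb gap at (318,225), and the hood window shows amber. Now I lift straight up.

{"method": "apply_moves", "body": {
  "moves": [
    [[0,0,-0.3],0,0],
    [[0,0,-0.7],0,0],
    [[0,0,-1.2],0,0],
    [[0,0,-2.2],0,0],
    [[0,0,-4],0,0],
    [[0,0,-7],0,0],
    [[0,0,-10],0,0],
    [[0,0,-12],0,0],
    [[0,0,-12],0,0],
    [[0,0,-12],0,0]
  ]
}}

```text
clock: 8.3
tcp_pos: [0.4767, -0.1756, 0.1769]
orientation: [-0.0, 0.994, 0.105, -0.001]
wrist_force: [0.2, -0.4, -0.3]
finger_gap: -0.0
```

```bash
python3 look.py d; python3 - <<'E'
import cv2
im=cv2.imread("pics/side_d.png")[200:400,230:450]; cv2.imwrite("pics/side_dc.png",cv2.resize(im,None,fx=3,fy=3,interpolation=cv2.INTER_CUBIC))
E
```

```text
8.3 [ 0.47671769 -0.17563197  0.17689012] [-4.97705933e-04  9.94461949e-01  1.05094487e-01 -5.77340730e-04] [ 0.16727833 -0.3963326  -0.33246218]
wrist [443 212  32  37 436] [453.6146789  234.49311927] [ 0.55996679 -0.15621436  0.066     ] tool: [ 0.08558461 -0.00146435  0.11080255] ((457.25244140625, 229.4892120361328), (28.012903213500977, 38.87234115600586), 12.804265022277832)
wrist [ 298  216   45   43 1857] [320.44749596 236.96876683] [ 0.476194  -0.1759242  0.066    ] tool: [-0.00045747  0.00029955  0.11089039] ((320.0, 237.0), (42.0, 44.0), 90.0)
side [291 311  26  18 320] [303.165625 319.215625] [ 0.47528067 -0.18153919  0.066     ] tool: [-0.0025243   0.00559959  0.11088666] ((303.39886474609375, 319.0617980957031), (15.440354347229004, 24.13492202758789), 77.00537872314453)
top [376 204  17  15 104] [386.32692308 212.69230769] [ 0.56846262 -0.15649451  0.066     ] tool: [0.09383421 0.00058545 0.11079166] ((384.22991943359375, 212.0072784423828), (13.157106399536133, 16.14735984802246), 70.01689910888672)
top [390 262  15  19 191] [396.60209424 271.22513089] [ 0.47695291 -0.17100012  0.066     ] tool: [ 0.00131394 -0.00435714  0.11089372] ((396.676513671875, 271.2059326171875), (17.70509910583496, 10.914102554321289), 75.96376037597656)
```

View pics/wrist_d.png

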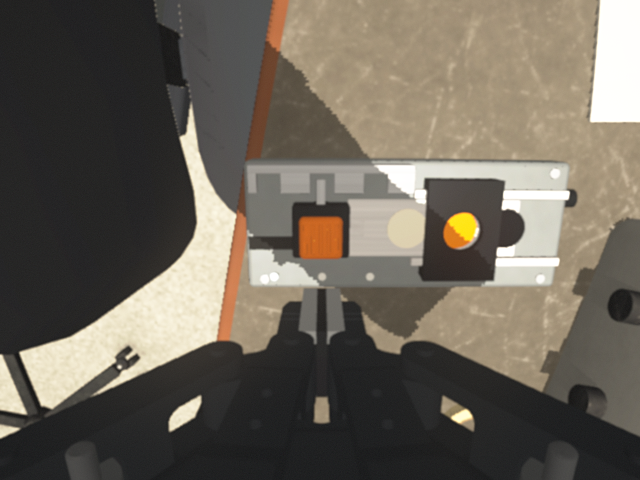

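View pics/side_dc.png

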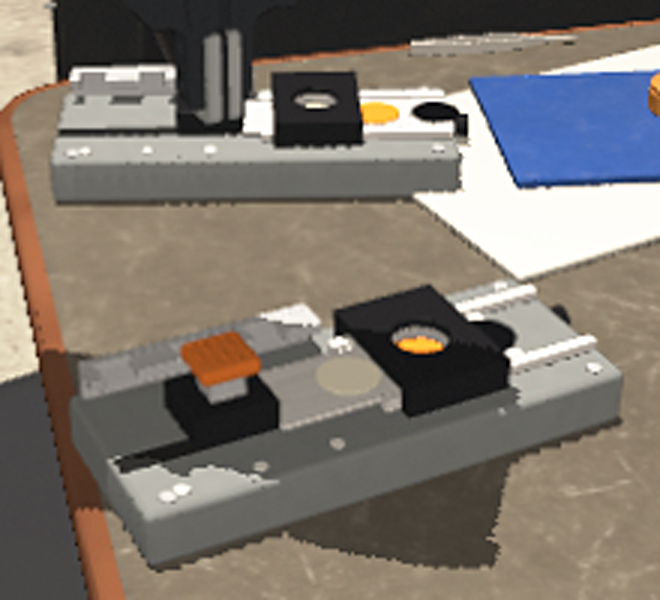

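```bash
python3 -c "
from workcell import env
print(env.hand_in())"
```

```text
the job is handed in; nothing more can be done
None
```

The orange slider is now at its middle stop with the tab up, and the job was handed in at about 8.5 s of the 29 s allowed. I pressed the orange tab with the shut fingertips at the first stop (about 8 mm down, 8 N). Keeping it pressed, I slid it 36 mm along the light, then lifted straight off to 11 cm above the tab.

- **Position:** the wrist camera shows the pad moved 36.7 mm. Its peg sits in the middle comb gap, and the hood window shows amber.
- **Tab up:** the pad's offset between the side and wrist views matches the one before pressing to within 1 mm. A tab caught 4.5 mm down would shift it by about 9 mm.
- **Contact:** the wrist force is back to about 0 N, so the arm touches nothing.
- **Blue slider:** the arm never came near it. In the last side picture the gripper hid its tab, but the hood window was still white and the filter strip was in its starting place.

No check failed. The only disagreement was a constant offset of about 5 mm between the side and wrist views of the pad. It arises because the side view's orange patch includes the pad's front face. The top view of the pad was partly hidden by the gripper, so I did not use it at the end.

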